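Put the railcar away and shut the kit drawer

ROBOT

A 6-joint arm with a two-finger parallel gripper is mounted at the origin on the work surface. World frame = base frame: x ahead of the robot, y to its left, z up, the work surface at z = 0. Lengths are in m, angles in rad, forces in N, time in s.
With the tool pointing down it reaches from about 0.3 to 0.75 m from the base axis. Payload 8.5 kg.
Tool frame: the origin (TCP) lies at the centre of the arm's flange, where the gripper is bolted on; the fingertips stand 166 mm ahead of it and the grasp point (between the pads) lies arm.grip_point_offset ahead of it (arm.grip_point_offset is the distance from the TCP to the grasp point, in m); z points along the fingers, y is the line along which they close (so a half turn about z gives the same grasp; the last joint's range is limited). The gripper opens to 88 mm and grips with 3 to 60 N. Pads are 18 mm wide; open, the fingers measure 123 mm over their backs; the gripper's body (75 mm by 187 mm) begins 45 mm behind the grasp point.
Start: joints at [0.92, 0.381, 1.297, -0, 1.464, -0.215], TCP at [0.232, 0.499, 0.405] pointing down, gripper open.
Joint ranges: [-3.11, 3.11], [-0.89, 2.33], [0.22, 2.48], [-1.42, 4.56], [0.17, 2.85], [-2.88, 2.88]. Speed limits (rad/s): [2.39, 2.39, 3.14, 3.14, 3.14, 3.14].

INTERFACE

Orientations are given as a rotation vector (axis times angle).
In Python, from bench import arm gives the robot as it stands. The module is installed in compiled form; this text tells all that it offers.
- The arm moves only by the tool jog_arm, never from a script. Its argument "plan" is a list of rows, each a list of 7 numbers: the turn, a rotation vector about the tool's x, y, z in units of 6 degrees (1.0 is 6 degrees), then the shift along the tool's x, y, z in m, then the finger opening in m, from 0 to 0.0881. A call has 1 to 12 rows; each row shifts and turns the commanded pose from where the row before left it, along the tool's axes as they then stand; what a row does not reach is not made up. A row lasts 1/12 s, in which the tool goes at most 41.7 mm and 7.16 degrees, less where a joint would pass 70% of its speed; a pose out of reach is approached as far as the arm can. A call with a gripper value outside its range is refused whole. The fingers move at their own pace and stop on an object; "force" is the grip in N (left out, the last holds). Time passes only in rows, so rows that do not move let the fingers close. It gives the time, the measured TCP pose, the force, the opening and the grip force at its end, in the units of the state.
- arm.observe(): the state, without advancing time (a new reading comes with each control period).
- arm.capture(name): name is "side" or "top"; returns the picture (480x640x3 uint8, red, green, blue); there is no depth.
- arm.camera_info(name): a dict with "fx", "fy", "cx", "cy" (pixels), "R" (3x3) and "t" (3): a world point X has camera coordinates R X + t. Camera axes: x right, y down, z forward; pixel columns grow to the right and rows downward; lengths in m; the calibration is good to about 2 mm. A picture is of the moment at which its call begins. camera_info takes no time and is no camera call.
- arm.finish_job(): hands the job in; it is judged then, once.
Trained networks look in the newest picture that a camera, given by its name, has taken for a name from the list of things; names that differ only in an ending like _2 or _b are one class to them, and where a whole thing is asked for, a point or a joint stands for the part that bears it (a point fixed in the world has none). Each returns a list of dicts, best first, with "confidence" (0 to 1); they miss things now and then, are a little off and sometimes report something else, mostly with a low value. They report only what shows in the picture. A call takes as long as a camera call. They do not tell look-alikes from the thing itself.
- arm.silhouettes(camera, label): "pixels" (480x640 bool, what is visible of it).
- arm.landmark_of(camera, label): "centre" ([x, y, z] in m, in world coordinates, good to about 4 mm: a listed point, or the origin of a listed thing).
The state is a dict: "t": time; "q": joint angles; "qd": joint speeds; "tau": joint torques, N m; "tool_pos": TCP position; "orientation": TCP orientation; "contact_force": force on the tool from outside, world axes, zero at the start; "ft_torque": the same for the moment, N m; "gripper_width": opening from 0.0 (shut) to 1.0 (fully open); "gripper_force": force on a finger pad.
Only numpy, scipy, OpenCV 4.12 (cv2) and the standard library are available. Lean on these libraries where they do the work, as an engineer would, in place of code of your own. Each camera call takes 0.05 s, during which the arm holds its last target. There are 200 camera calls.

TASK

The model railcar has been standing on its end on the cutting mat while its glue dried. Without letting it topple or drop, lay it down on its wheels on the mat and let go, then take it again around its middle and lower it, wheels down, into the open drawer of the desktop drawer unit. Then push the drawer gently home until it clicks in fully shut with the railcar lying inside, and leave the other things on the bench where they are.

Things in the scene. Friction and masses are not known exactly. Their poses are not given: they have to be found in the camera images.
- railcar: White model railcar, rigid, 0.17 to 0.34 kg; wheels do not turn. Own z axis along its length, x out of its underside (wheel side), y across. Origin: centre of the flat end face it stands on at the start (z up). Shell: z 0 to 170 mm, x -22 (roof) to +22 (sole), y -23 to +23 (flat parallel sides; roof edges stepped in 6 mm over the top 5 mm). To lie on its wheels, its top must come down towards +x.
- railcar_mid (a point): Middle of the railcar, on the shell's centre line 85 mm from the foot end, within 7 mm of its centre of mass; axes as railcar. Lying on its wheels the railcar is 58 mm high and this point 36 mm above its support; its x axis then points straight down.
- railcar_bogie (a point): Centre of the foot-end bogie's wheel side. Two dark bogies stand out of the sole, from x = 22 to 36 mm in the railcar's axes, at z 18 to 58 mm and 112 to 152 mm, y -17 to +17 mm; it lies on these. Standing, the railcar topples when tipped about 10 degrees towards them.
- mat: Green cutting mat with a fine grid, fixed, 300 mm along its x, 220 mm along its y, 3 mm thick. Origin at the centre of its underside, z up.
- cabinet: Fixed low grey desktop drawer unit with one drawer: 220 mm deep, 270 mm wide, 104 mm high. Origin on the table surface below the middle of its front edge; x points into the cabinet (drawer front on the -x side), z up. Its top covers all that lies at x > 0.
- drawer (a joint): Opening of the drawer in m: 0 fully shut, 0.17 fully out; starts at 0.135 to 0.165. It opens along the cabinet's -x. About 0.5 N of friction, plus 6 N per m/s; it stays where left. Over the last 17 mm it must be pushed over a spring catch (about 6 N until near 8 mm; left short of that it may spring back a little); past it the push eases and it seats at 0 against the end stop.
- drawer_pull (a point): Middle of the outer face of the drawer's pull, a bar 90 mm wide (y), 18 mm high, standing 18 mm out of the white front panel. 52 mm above the table; moves with the drawer; axes as the cabinet: pushing along +x shuts it. The panel is 264 mm wide, from 6 to 94 mm above the table, its outer face 18 mm beyond this point along +x.
- drawer_floor (a point): Centre of the drawer's inner floor, 16 mm above the table; moves with the drawer; axes as the cabinet. Inside 173 mm (x) by 228 mm (y), walls 6 mm thick and 56 mm above this floor. Inner face of the front wall 86.5 mm from here along -x. The railcar fits lying across (length along y). Open from above: front wall to cabinet front, 6 mm less than the joint value.
- tram: Bystander: small cream tram model on the bench, 100 x 38 x 49 mm. Origin at the centre of its underside.
- tape: Bystander: roll of tape lying flat, 70 mm across, 24 mm high. Origin at the centre of its underside.
- glue: Bystander: yellow glue bottle, 52 mm across, 110 mm tall. Origin at the centre of its underside.
- jar: Bystander: grey paint jar standing on the drawer unit, 60 mm across, 70 mm tall. Origin at the centre of its underside.
There are look-alikes about, which are no part of the job. Of the things like the railcar, leave any that is orange; of the rest the smaller one is meant.

How it is judged:
By the outcome, as a careful person would: the job done as asked, in the order asked, and still so for the second after the job is handed in, with the robot touching nothing.
It also fails if it takes over 70 s, if anything falls off the work surface, if the arm or the gripper's body presses on something with over 40 N, if the wrist force passes 120 N, or if a joint passes its speed limit or range.

## Working session

There is one attempt and no reset: what is moved stays moved. The work goes in short steps, Python scripts to look and compute and a tool call to move; the robot and the scene stay as the last step left them, time stands still between calls to the robot, and variables do not carry over. Pictures are saved under pics/ and viewed, at most 10 in all, crops included, and the job is handed in when it is done.

Besides the shell and the picture viewer there is one more tool, called after "Call:" by a JSON object that holds its "api" and its "payload". jog_arm: Moves the arm, as the interface text tells. Its arguments: {"type":"object","properties":{"plan":{"type":"array","items":{"type":"array","items":{"type":"number"}}},"force":{"type":"number"}},"required":["plan"]}

```bash
mkdir -p pics; cat > h.py <<'E'
from bench import arm
import numpy as np, cv2
from scipy.spatial.transform import Rotation as Ro
def snap(cam,fn):
    im=arm.capture(cam); cv2.imwrite('pics/'+fn,im[:,:,::-1]); return im
def proj(cam,X):
    c=arm.camera_info(cam); p=np.array(c['R'])@np.array(X)+np.array(c['t']); return np.array([c['fx']*p[0]/p[2]+c['cx'],c['fy']*p[1]/p[2]+c['cy']])
def unproj(cam,uv,z):
    c=arm.camera_info(cam); R=np.array(c['R']);t=np.array(c['t']); o=-R.T@t
    d=R.T@np.array([(uv[0]-c['cx'])/c['fx'],(uv[1]-c['cy'])/c['fy'],1]); return o+d*(z-o[2])/d[2]
def st():
    s=arm.observe(); R=Ro.from_rotvec(s['orientation']).as_matrix(); return s,R
E
python3 - <<'E'
from h import *
np.set_printoptions(precision=4,suppress=True)
a=snap('top','t0.png'); b=snap('side','s0.png')
s,R=st(); print(arm.grip_point_offset,s['tool_pos'],R)
for cam in('top','side'):
    for l in ['railcar','railcar_mid','railcar_bogie','mat','cabinet','drawer_pull','drawer_floor','tram','tape','glue','jar']:
        for d in arm.landmark_of(cam,l): print(cam,l,np.array(d['centre']),round(d['confidence'],2),proj(cam,d['centre']).round())
E
```

```text
0.1473 [0.2322 0.4986 0.4042] [[-0.9065  0.4222 -0.0008]
 [ 0.4222  0.9065 -0.001 ]
 [ 0.0003 -0.0012 -1.    ]]
top railcar [ 0.3594 -0.0111  0.0006] 0.96 [258. 321.]
top railcar [ 0.2629 -0.2258 -0.0023] 0.9 [347. 364.]
top railcar [ 0.4756 -0.1711  0.0019] 0.88 [326. 273.]
top railcar [0.4355 0.1519 0.0513] 0.75 [186. 287.]
top railcar [0.6084 0.1189 0.0009] 0.7 [208. 216.]
top railcar_mid [ 0.2618 -0.2237  0.1245] 0.75 [349. 371.]
top railcar_mid [ 0.3586 -0.009   0.088 ] 0.74 [252. 322.]
top railcar_mid [ 0.4786 -0.1717  0.0855] 0.6 [327. 270.]
top railcar_bogie [ 0.2877 -0.2706  0.0513] 0.83 [368. 356.]
top railcar_bogie [ 0.3199 -0.0104  0.0385] 0.66 [255. 339.]
top mat [ 0.5213 -0.203  -0.0005] 0.88 [340. 255.]
top cabinet [ 0.6082  0.116  -0.0016] 0.58 [209. 216.]
top drawer_pull [0.4394 0.154  0.0499] 0.73 [185. 285.]
top drawer_floor [0.5594 0.1312 0.0137] 0.57 [201. 235.]
top tram [ 0.7676 -0.1899 -0.0017] 0.79 [336. 155.]
top tape [ 0.593  -0.5067  0.0026] 0.64 [466. 227.]
top glue [ 0.733  -0.3049 -0.0006] 0.96 [383. 169.]
top glue [ 0.7697 -0.19   -0.0021] 0.75 [336. 15
[... 473 characters left out ...]
_bogie [ 0.5173 -0.1719  0.0383] 0.66 [319. 252.]
side railcar_bogie [ 0.2874 -0.2671  0.0574] 0.61 [239. 336.]
side mat [ 0.5212 -0.2019 -0.0006] 0.93 [328. 273.]
side cabinet [ 0.6071  0.1176 -0.0015] 0.93 [285. 164.]
side cabinet [0.731  0.0618 0.1077] 0.67 [344. 124.]
side drawer_pull [0.4386 0.1511 0.0497] 0.97 [212. 166.]
side drawer_floor [0.5587 0.1259 0.0148] 0.69 [265. 164.]
side tram [ 0.7684 -0.1886 -0.0016] 0.6 [418. 221.]
side tram [ 0.5214 -0.2017 -0.0024] 0.56 [328. 273.]
side tape [ 0.5906 -0.5091  0.0017] 0.94 [452. 374.]
side glue [ 0.7315 -0.3034  0.0023] 0.88 [439. 263.]
side glue [ 0.589  -0.507   0.0028] 0.56 [451. 373.]
side jar [0.7301 0.062  0.1071] 0.78 [343. 124.]
```

View pics/t0.png

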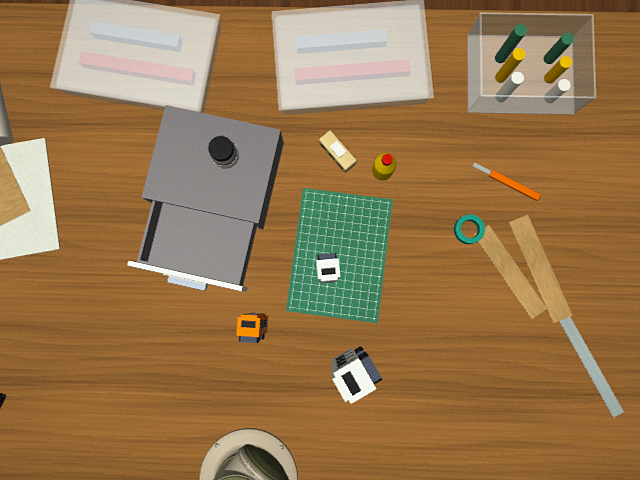

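View pics/s0.png

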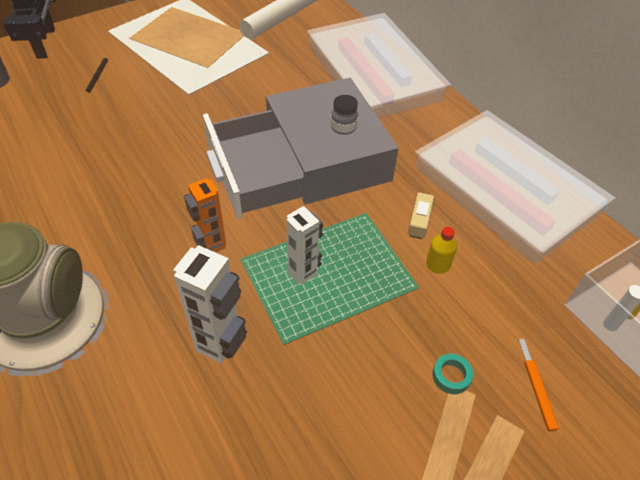

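The target is the white car at top-view (327,268), standing on the mat with its bogies towards world +x. The big white one at (353,378) and the orange one at (251,327) are look-alikes. The drawer opens toward the robot, with its front panel running from (129,263) to (244,288).

```bash
python3 - <<'E'
from h import *
np.set_printoptions(precision=4,suppress=True)
im=cv2.imread('pics/t0.png')
def white(z,box,thr):
    x0,y0,x1,y1=box; m=np.zeros(im.shape[:2],np.uint8)
    m[y0:y1,x0:x1]=(im[y0:y1,x0:x1].min(2)>thr)*255
    c=max(cv2.findContours(m,cv2.RETR_EXTERNAL,cv2.CHAIN_APPROX_NONE)[0],key=cv2.contourArea)[:,0]
    P=np.array([unproj('top',p,z)[:2] for p in c])
    r=cv2.minAreaRect((P*1000).astype(np.float32)); return r, cv2.boxPoints(r)
for thr in(170,200,225): print(white(.173,(305,240,350,290),thr))
for thr in(150,190): print('panel',white(.094,(120,250,255,300),thr))
for p in [(303,188),(391,200),(377,321),(288,311)]: print('mat',unproj('top',p,.003))
c=arm.camera_info('top'); print(-np.array(c['R']).T@c['t']); c=arm.camera_info('side'); print(-np.array(c['R']).T@c['t'])
acc={}
for k in range(4):
  for cam in('top','side'):
    for l in ['railcar','railcar_mid','railcar_bogie','cabinet','drawer_pull','drawer_floor']:
        for d in arm.landmark_of(cam,l):
            x=np.array(d['centre'])
            if 'rail' in l and np.hypot(x[0]-.49,x[1]+.17)>.06: continue
            if l=='cabinet' and np.hypot(x[0]-.607,x[1]-.117)>.03: continue
            acc.setdefault(l,[]).append(x)
for l in acc: print(l,len(acc[l]),np.median(acc[l],0),np.std(acc[l],0))
print(arm.observe()['t'])
E
```

```text
(((475.297607421875, -173.66673278808594), (44.56504821777344, 46.4104118347168), 6.950885772705078), array([[ 450.3706, -153.3287],
       [ 455.9871, -199.398 ],
       [ 500.2246, -194.0048],
       [ 494.6081, -147.9355]], dtype=float32))
(((475.35614013671875, -173.76072692871094), (43.218544006347656, 45.4406852722168), 6.196838855743408), array([[ 451.4206, -153.5057],
       [ 456.3257, -198.6809],
       [ 499.2917, -194.0157],
       [ 494.3866, -148.8405]], dtype=float32))
(((475.2878112792969, -173.86141967773438), (42.998939514160156, 45.22980499267578), 6.411696434020996), array([[ 451.3974, -153.7888],
       [ 456.4483, -198.7357],
       [ 499.1783, -193.934 ],
       [ 494.1273, -148.9871]], dtype=float32))
panel (((451.75408935546875, 147.61904907226562), (263.48333740234375, 27.938812255859375), 78.56336212158203), array([[411.9398,  21.2631],
       [439.3239,  15.7233],
       [491.5684, 273.975 ],
       [464.1843, 279.5148]], dtype=float32))
panel (((451.6816711425781, 146.8551788330078), (261.75421142578125, 27.158506393432617), 78.59657287597656), array([[412.494 ,  21.2465],
       [439.1164,  15.8768],
       [490.8694, 272.4639],
       [464.247 , 277.8335]], dtype=float32))
mat [ 0.6816 -0.1108  0.003 ]
mat [ 0.6563 -0.3248  0.003 ]
mat [ 0.365  -0.2939  0.003 ]
mat [ 0.3839 -0.0824  0.003 ]
[ 0.4104 -0.1625  1.3079]
[ 0.1122 -0.762   0.9872]
railcar 8 [ 0.4743 -0.1711  0.004 ] [0.0013 0.     0.0022]
railcar_mid 8 [ 0.4775 -0.171   0.0886] [0.0012 0.0006 0.003 ]
cabinet 8 [ 0.6077  0.1168 -0.0016] [0.0005 0.0008 0.0001]
drawer_pull 8 [0.439  0.1526 0.0498] [0.0004 0.0014 0.0001]
drawer_floor 8 [0.5591 0.1285 0.0143] [0.0004 0.0026 0.0006]
railcar_bogie 4 [ 0.5173 -0.1719  0.0383] [0. 0. 0.]
3.6
```

Call:
{"api": "jog_arm", "payload": {"plan": [[0,0,-1,0,0,0,0.088],[0,0,-1,0,0,0,0.088],[0,0,-1,0,0,0,0.088],[0,0,-1,0,0.0,0,0.088],[0,0,-1,-0.03,0,0,0.088],[0,0,-1,-0.03,0,0,0.088],[1,0,0,-0.03,0,0,0.088],[1,0,0,-0.03,0,0,0.088],[1,0,0,-0.03,0,0,0.088],[1,0,0,-0.03,0,0,0.088],[0,0,0,0,0,0,0.088]], "force": 30}}

```text
t: 4.52
tool_pos: [0.4142, 0.5239, 0.4023]
orientation: [-0.287, 3.02, -0.653]
contact_force: [0.3, 0.8, -0.3]
gripper_width: 0.997
gripper_force: 0.0
```

```bash
cat >> h.py <<'E'
import json
def log():
    s=arm.observe(); open('log.jsonl','a').write(json.dumps([list(map(float,s[k])) for k in('q','tool_pos','orientation')])+'\n')
    return s
E
python3 - <<'E'
from h import *
np.set_printoptions(precision=4,suppress=True)
open('log.jsonl','w').write(json.dumps([[0.92, 0.381, 1.297, -0, 1.464, -0.215],[0.2322,0.4986,0.4042],list(Ro.from_matrix([[-0.9065,0.4222,-0.0008],[0.4222,0.9065,-0.001],[0.0003,-0.0012,-1.]]).as_rotvec())])+'\n')
s=log(); print(s['t'],np.array(s['q']),np.array(s['tool_pos'])); print(st()[1])
E
```

```text
4.5167 [ 0.7689  0.6479  0.8565 -0.3684  1.8618 -1.0582] [0.4142 0.5239 0.4023]
[[-0.9821 -0.172   0.0768]
 [-0.1884  0.8944 -0.4058]
 [ 0.0011 -0.413  -0.9107]]
```

Call:
{"api": "jog_arm", "payload": {"plan": [[-1,0,0,0,-0.035,0,0.088],[-1,0,0,0,-0.035,0,0.088],[-1,0,0,0,-0.035,0,0.088],[-1,0,0,0,-0.035,0,0.088],[0,0,0,0,-0.04,0,0.088],[0,0,0,0,-0.04,0,0.088],[0,0,0,0,-0.04,0,0.088],[0,0,0,0,-0.04,0,0.088],[0,0,0,0,-0.04,0,0.088],[0,0,0,0,0,0,0.088]]}}

```text
t: 5.35
tool_pos: [0.4746, 0.1906, 0.4409]
orientation: [-0.293, 3.127, -0.002]
contact_force: [-0.3, -0.3, -0.6]
gripper_width: 0.999
gripper_force: 0.0
```

```bash
python3 - <<'E'
from h import *
log()
t=cv2.resize(cv2.imread('pics/t0.png')[235:300,295:360],None,fx=6,fy=6,interpolation=cv2.INTER_CUBIC)
s=cv2.resize(cv2.imread('pics/s0.png')[200:295,270:340],None,fx=5,fy=5,interpolation=cv2.INTER_CUBIC)
o=np.zeros((480,760,3),np.uint8); o[:t.shape[0],:390]=t; o[:475,400:750]=s; cv2.imwrite('pics/z.png',o)
E
```

```text
(no output)
```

View pics/z.png

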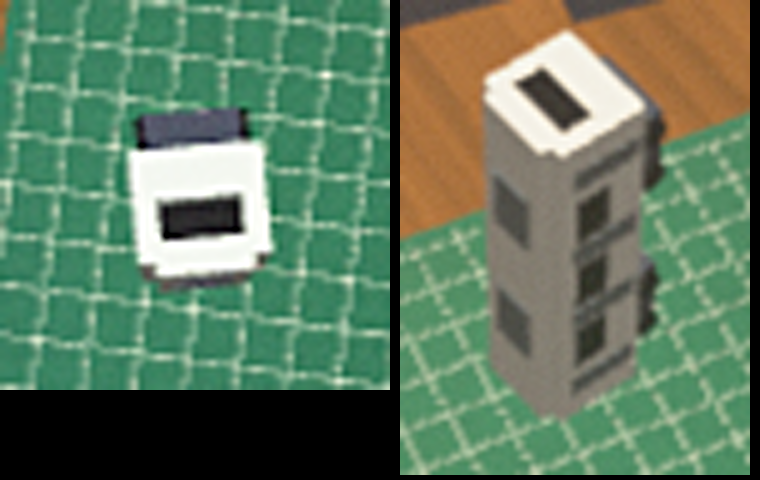

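Call:
{"api": "jog_arm", "payload": {"plan": [[0,-1,0,0,-0.04,0,0.088],[0,-1,0,0,-0.04,0,0.088],[0,-1,0,0,-0.04,0,0.088],[0,-1,0,0,-0.04,0,0.088],[0,0,0,0,-0.04,0,0.088],[0,0,0,0,-0.04,0,0.088],[0,0,0,0,0,0,0.088]]}}

```text
t: 5.93
tool_pos: [0.5205, -0.045, 0.4405]
orientation: [-0.254, 2.711, 0.053]
contact_force: [-0.9, -0.8, -0.1]
gripper_width: 0.998
gripper_force: 0.0
```

```bash
cat > fit.py <<'E'
from h import *
from scipy.optimize import least_squares
def fk(p,q):
    h,a1,a2,L1,a3,L2,dy,a5,d,c,k,s4=p
    R1=Ro.from_euler('z',q[0]); R2=R1*Ro.from_euler('y',q[1]); R3=R2*Ro.from_euler('y',q[2]+c)
    R4=R3*Ro.from_euler('z',s4*q[3]); R5=R4*Ro.from_euler('y',q[4]-c); R6=R5*Ro.from_euler('z',q[5]+k)
    x=np.array([0,0,h])+R1.apply([a1,dy,0])+R2.apply([a2,0,L1])+R3.apply([a3,0,L2])+R5.apply([a5,0,d])
    return x,R6
def data(): return [json.loads(l) for l in open('log.jsonl')]
def res(p,D):
    r=[]
    for q,x,o in D:
        X,R=fk(p,q); r+=list((X-x)*10)+list((R*Ro.from_rotvec(o).inv()).as_rotvec())
    return r+list(0.01*(np.array(p[:9])-P0[:9]))
P0=[.25,0,0,.35,0,.35,.1,0,.15,0,0,1]
def fit():
    D=data(); best=None
    for s4 in(1,-1):
      for k in(0,1.57,-1.57,3.14):
       for c in (0,1.57,-1.57):
        p=P0[:9]+[c,k,s4]; f=least_squares(lambda v:res(list(v)+[s4],D),p[:11])
        if best is None or f.cost<best[0]: best=(f.cost,list(f.x)+[s4])
    return best
if __name__=='__main__':
    np.set_printoptions(precision=4,suppress=True)
    s=log(); print(s['t'],np.array(s['q']),s['tool_pos'])
    b=fit(); json.dump(b[1],open('p.json','w')); print(b[0],np.array(b[1])); print(np.array(res(b[1],data())[:-9]).reshape(-1,6))
E
python3 fit.py
```

```text
5.9333 [-0.3474  0.2533  1.4036  0.2308  1.1283 -2.1665] [ 0.5205 -0.045   0.4405]
5.201858471014642e-06 [ 0.1318 -0.0075  0.0018  0.5375  0.1044  0.3563  0.1175 -0.0002  0.0841
 -0.0004  1.5708  1.    ]
[[-0.0011  0.0009  0.0001  0.0007 -0.0005  0.0001]
 [ 0.0004 -0.0005 -0.0001  0.     -0.     -0.0002]
 [ 0.0003 -0.0003  0.0003 -0.     -0.     -0.    ]
 [-0.0004 -0.0003 -0.0004  0.     -0.      0.0001]]
```

The zoom shows dark bogies on the +x side and the stepped roof on the −x side, with car yaw about +6.4°. Next I check which tool pitches are reachable.

```bash
cat > ik.py <<'E'
from fit import *
p=json.load(open('p.json')); G=arm.grip_point_offset
lo=np.array([-3.11,-.89,.22,-1.42,.17,-2.88])+.03; hi=np.array([3.11,2.33,2.48,4.56,2.85,2.88])-.03
def tool(yaw,pitch):  # yaw of forward dir, pitch deg forward from straight down; tool y = left of forward
    y=np.radians(yaw); 
    base=np.array([[-np.cos(y),-np.sin(y),0],[-np.sin(y),np.cos(y),0],[0,0,-1]]).T.reshape(3,3)
    B=np.column_stack([[-np.cos(y),-np.sin(y),0],[-np.sin(y),np.cos(y),0],[0,0,-1.]])
    return Ro.from_matrix(B)*Ro.from_euler('y',-pitch,degrees=True)
def ik(g,R,q0,n=12):
    t=np.array(g)-R.apply([0,0,G]); rng=np.random.default_rng(0); best=(9,None)
    for i in range(n):
        s=np.clip(np.array(q0)+(0 if i==0 else .7)*rng.normal(size=6),lo,hi)
        def f(q):
            X,r=fk(p,q); return np.r_[(X-t)*5,(r*R.inv()).as_rotvec()]
        o=least_squares(f,s,bounds=(lo,hi))
        e=np.abs(f(o.x)).max()
        if e<best[0]: best=(e,o.x)
        if e<1e-3: break
    return best
def pts(q):
    h,a1,a2,L1,a3,L2,dy,a5,d,c,k,s4=p
    R1=Ro.from_euler('z',q[0]); R2=R1*Ro.from_euler('y',q[1]); R3=R2*Ro.from_euler('y',q[2]+c)
    e=np.array([0,0,h])+R1.apply([a1,dy,0])+R2.apply([a2,0,L1]); return e,e+R3.apply([a3,0,L2])
E
python3 - <<'E'
from ik import *
np.set_printoptions(precision=2,suppress=True)
q0=arm.observe()['q']
for th in(25,35,45,55,65):
    e,q=ik([.473,-.174,.08],tool(6.5,th),q0); print('grasp',th,round(e,3),q,pts(q)[1] )
for th in(25,35,45,55,65):
  for yaw in (6.5,-20,-45,40):
   for g in([.45,-.19,.05],[.55,-.2,.05]):
    e,q=ik(g,tool(yaw,th-90),q0); print('place',th,yaw,g,round(e,3),q,pts(q)[1])
E
```

```text
grasp 25 0.024 [-0.73  0.44  1.91  0.57  0.58 -2.85] [ 0.38 -0.18  0.29]
grasp 35 0.173 [-0.75  0.43  1.95  0.63  0.52 -2.85] [ 0.37 -0.18  0.29]
grasp 45 0.331 [-0.76  0.43  1.98  0.68  0.47 -2.85] [ 0.36 -0.18  0.28]
grasp 55 0.496 [-0.77  0.44  2.    0.74  0.43 -2.85] [ 0.35 -0.18  0.28]
grasp 65 0.663 [-0.78  0.45  2.01  0.79  0.41 -2.85] [ 0.35 -0.18  0.27]
place 25 6.5 [0.45, -0.19, 0.05] 0.0 [-0.42  0.96  1.21 -0.53  1.98 -2.05] [ 0.66 -0.17  0.15]
place 25 6.5 [0.55, -0.2, 0.05] 0.0 [-0.38  1.1   0.83 -0.56  2.21 -2.16] [ 0.76 -0.18  0.15]
place 25 -20 [0.45, -0.19, 0.05] 0.0 [-0.55  0.99  1.15 -0.22  2.12 -1.77] [ 0.65 -0.26  0.15]
place 25 -20 [0.55, -0.2, 0.05] 0.0 [-0.5   1.13  0.75 -0.19  2.37 -1.77] [ 0.75 -0.27  0.15]
place 25 -45 [0.45, -0.19, 0.05] 0.0 [-0.69  0.97  1.18  0.1   2.11 -1.47] [ 0.6  -0.34  0.15]
place 25 -45 [0.55, -0.2, 0.05] 0.0 [-0.61  1.11  0.82  0.22  2.33 -1.35] [ 0.7  -0.35  0.15]
place 25 40 [0.45, -0.19, 0.05] 0.0 [-0.28  0.89  1.43 -0.86  1.65 -2.23] [ 0.61 -0.06  0.15]
place 25 40 [0.55, -0.2, 0.05] 0.0 [-0.26  1.01  1.09 -0.87  1.81 -2.39] [
[... 2334 characters left out ...]
5  -0.26  1.33 -2.1 ] [ 0.55 -0.18  0.26]
place 65 6.5 [0.55, -0.2, 0.05] 0.0 [-0.46  0.81  1.19 -0.23  1.52 -2.09] [ 0.65 -0.19  0.26]
place 65 -20 [0.45, -0.19, 0.05] 0.0 [-0.59  0.69  1.47 -0.1   1.41 -1.78] [ 0.54 -0.22  0.26]
place 65 -20 [0.55, -0.2, 0.05] 0.0 [-0.52  0.82  1.16 -0.07  1.59 -1.73] [ 0.64 -0.23  0.26]
place 65 -45 [0.45, -0.19, 0.05] 0.0 [-0.67  0.68  1.49  0.05  1.4  -1.47] [ 0.52 -0.26  0.26]
place 65 -45 [0.55, -0.2, 0.05] 0.0 [-0.58  0.81  1.19  0.08  1.58 -1.39] [ 0.62 -0.27  0.26]
place 65 40 [0.45, -0.19, 0.05] 0.0 [-0.46  0.64  1.61 -0.44  1.13 -2.49] [ 0.52 -0.13  0.26]
place 65 40 [0.55, -0.2, 0.05] 0.0 [-0.4   0.76  1.3  -0.4   1.31 -2.52] [ 0.62 -0.14  0.26]
```

```bash
python3 - <<'E'
from ik import *
np.set_printoptions(precision=2,suppress=True)
q0=np.array(arm.observe()['q']); q0[5]+=np.pi
F=Ro.from_euler('z',180,degrees=True)
for th in(35,45,50,55,60,70):
  for zg in (.078,.09):
    e,q=ik([.468,-.1745,zg],tool(6.5,th)*F,q0,30); print('grasp',th,zg,round(e,3),q,*pts(q) )
for th in(45,55,65):
  for yaw in (6.5,-15):
   for g in([.50,-.19,.05],):
    e,q=ik(g,tool(yaw,th-90)*F,q0); print('place',th,yaw,g,round(e,3),q,pts(q)[1])
E
```

```text
grasp 35 0.078 0.0 [-0.82  0.46  2.02  1.1   0.54 -0.31] [ 0.24 -0.09  0.61] [ 0.34 -0.19  0.27]
grasp 35 0.09 0.0 [-0.82  0.43  2.01  1.05  0.56 -0.24] [ 0.23 -0.08  0.62] [ 0.34 -0.19  0.28]
grasp 45 0.078 0.0 [-0.89  0.5   2.11  1.52  0.64 -0.78] [ 0.25 -0.12  0.6 ] [ 0.31 -0.19  0.24]
grasp 45 0.09 0.0 [-0.89  0.47  2.1   1.47  0.64 -0.71] [ 0.24 -0.11  0.61] [ 0.31 -0.19  0.25]
grasp 50 0.078 0.0 [-0.93  0.54  2.15  1.67  0.73 -0.97] [ 0.25 -0.14  0.59] [ 0.29 -0.19  0.23]
grasp 50 0.09 0.0 [-0.93  0.5   2.14  1.62  0.72 -0.9 ] [ 0.25 -0.13  0.6 ] [ 0.29 -0.19  0.24]
grasp 55 0.078 0.0 [-0.96  0.58  2.19  1.78  0.83 -1.12] [ 0.26 -0.17  0.58] [ 0.28 -0.2   0.21]
grasp 55 0.09 0.0 [-0.96  0.54  2.18  1.74  0.82 -1.06] [ 0.25 -0.16  0.59] [ 0.28 -0.2   0.22]
grasp 60 0.078 0.0 [-0.99  0.63  2.22  1.86  0.94 -1.25] [ 0.27 -0.2   0.57] [ 0.27 -0.2   0.19]
grasp 60 0.09 0.0 [-0.99  0.59  2.22  1.83  0.93 -1.2 ] [ 0.26 -0.18  0.58] [ 0.27 -0.2   0.21]
grasp 70 0.078 0.0 [-1.04  0.75  2.27  1.94  1.18 -1.45] [ 0.28 -0.25  0.52] [ 0.25 -0.2   0.16]
grasp 70 0.09 0.0 [-1.04  0.71  2.27  1.93  1.16 -1.41] [ 0.28 -0.24  0.54] [ 0.25 -0.2   0.17]
place 45 6.5 [0.5, -0.19, 0.05] 0.0 [-0.43  0.88  1.18 -0.38  1.78  1.09] [ 0.66 -0.17  0.21]
place 45 -15 [0.5, -0.19, 0.05] 0.0 [-0.51  0.9   1.13 -0.18  1.88  1.34] [ 0.66 -0.23  0.21]
place 55 6.5 [0.5, -0.19, 0.05] 0.0 [-0.45  0.81  1.26 -0.31  1.6   1.08] [ 0.63 -0.17  0.24]
place 55 -15 [0.5, -0.19, 0.05] 0.0 [-0.52  0.82  1.23 -0.15  1.69  1.34] [ 0.63 -0.22  0.24]
place 65 6.5 [0.5, -0.19, 0.05] 0.0 [-0.48  0.74  1.36 -0.24  1.42  1.06] [ 0.6  -0.18  0.26]
place 65 -15 [0.5, -0.19, 0.05] 0.0 [-0.53  0.75  1.33 -0.11  1.49  1.33] [ 0.59 -0.22  0.26]
```

```bash
cat > delta.py <<'E'
from ik import *
np.set_printoptions(precision=4,suppress=True)
F=Ro.from_euler('z',180,degrees=True)
def delta(g,R):
    s=arm.observe(); Rc=Ro.from_rotvec(s['orientation']); t=np.array(g)-R.apply([0,0,G])
    d=(Rc.inv()*R).as_rotvec(degrees=True)/6
    print('turn units',d,'then shift(tool)',R.inv().apply(t-s['tool_pos']),'shift in old axes',Rc.inv().apply(t-s['tool_pos']))
E
python3 - <<'E'
from delta import *
s=arm.observe(); R=tool(6.5,30)*F; g=np.array([.4725,-.1732,.141])
delta(g-R.apply([0,0,.08]),R); delta(g,R); print(R.as_matrix())
q=np.array(s['q']); q[5]+=3.1
for dz,pit,gg in[(-.08,30,g),(0,30,g),(0,30,g+[0,0,.06]),(0,0,[.5,-.18,.2]),(0,-30,[.52,-.185,.2]),(0,-60,[.528,-.185,.2]),(0,-60,[.528,-.185,.042])]:
    Rr=tool(6.5,pit)*F; e,q=ik(np.array(gg)+Rr.apply([0,0,dz]),Rr,q,20); print(pit,round(e,4),q,pts(q)[1])
E
```

```text
turn units [  1.5276   0.4789 -29.3302] then shift(tool) [-0.2036  0.1219  0.0009] shift in old axes [ 0.2102 -0.1087  0.0187]
turn units [  1.5276   0.4789 -29.3302] then shift(tool) [-0.2036  0.1219  0.0809] shift in old axes [ 0.202  -0.1115  0.0982]
[[ 0.8605  0.1132  0.4968]
 [ 0.098  -0.9936  0.0566]
 [ 0.5     0.     -0.866 ]]
30 0.0 [-0.863   0.1573  1.8739  0.5662  0.8819  0.2788] [ 0.3177 -0.1907  0.4107]
30 0.0 [-0.7758  0.3248  1.8987  0.6632  0.682   0.2077] [ 0.3575 -0.1861  0.3414]
30 0.0 [-0.7758  0.2258  1.8134  0.5518  0.8338  0.3606] [ 0.3575 -0.1861  0.4014]
0 0.0 [-0.5684  0.3976  1.4424 -0.      1.3016  0.8889] [ 0.4999 -0.1799  0.4314]
-30 0.0 [-0.4439  0.6361  1.1034 -0.2785  1.8471  0.9979] [ 0.6348 -0.1718  0.4005]
-60 0.0 [-0.3779  0.8638  0.8792 -0.5804  2.3004  0.8971] [ 0.727  -0.1622  0.3158]
-60 0.0 [-0.3779  1.0388  0.9682 -0.4849  2.0723  1.0611] [ 0.727  -0.1622  0.1578]
```

Call:
{"api": "jog_arm", "payload": {"plan": [[-0.057,-0.018,1.092,0,0,0,0.088],[-0.057,-0.018,1.092,0,0,0,0.088],[-0.057,-0.018,1.092,0,0,0,0.088],[-0.057,-0.018,1.092,0,0,0,0.088],[-0.057,-0.018,1.092,0,0,0,0.088],[-0.057,-0.018,1.092,0,0,0,0.088],[-0.057,-0.018,1.092,0,0,0,0.088],[-0.057,-0.018,1.092,0,0,0,0.088],[-0.057,-0.018,1.092,0,0,0,0.088],[-0.057,-0.018,1.092,0,0,0,0.088],[-0.057,-0.018,1.092,0,0,0,0.088],[-0.057,-0.018,1.092,0,0,0,0.088]]}}

```text
t: 6.93
tool_pos: [0.5195, -0.0391, 0.4408]
orientation: [1.547, 2.316, 0.518]
contact_force: [-0.1, 0.4, 0.2]
gripper_width: 0.999
gripper_force: 0.0
```

Call:
{"api": "jog_arm", "payload": {"plan": [[-0.057,-0.018,1.092,0,0,0,0.088],[-0.057,-0.018,1.092,0,0,0,0.088],[-0.057,-0.018,1.092,0,0,0,0.088],[-0.057,-0.018,1.092,0,0,0,0.088],[-0.057,-0.018,1.092,0,0,0,0.088],[-0.057,-0.018,1.092,0,0,0,0.088],[-0.057,-0.018,1.092,0,0,0,0.088],[-0.057,-0.018,1.092,0,0,0,0.088],[-0.057,-0.018,1.092,0,0,0,0.088],[-0.057,-0.018,1.092,0,0,0,0.088],[-0.057,-0.018,1.092,0,0,0,0.088],[-0.057,-0.018,1.092,0,0,0,0.088]]}}

```text
t: 7.93
tool_pos: [0.5195, -0.0391, 0.4408]
orientation: [2.852, 0.848, 0.796]
contact_force: [-0.6, -0.5, 0.4]
gripper_width: 0.996
gripper_force: 0.0
```

Call:
{"api": "jog_arm", "payload": {"plan": [[-0.057,-0.018,1.092,0,0,0,0.088],[-0.057,-0.018,1.092,0,0,0,0.088],[-0.057,-0.018,1.092,0,0,0,0.088],[-0.057,-0.018,1.092,0,0,0,0.088],[0,0,0,-0.034,0.02,0,0.088],[0,0,0,-0.034,0.02,0,0.088],[0,0,0,-0.034,0.02,0,0.088],[0,0,0,-0.034,0.02,0,0.088],[0,0,0,-0.034,0.02,0,0.088],[0,0,0,-0.034,0.02,0,0.088],[0,0,0,0,0,0,0.088],[0,0,0,0,0,0,0.088]]}}

```text
t: 8.93
tool_pos: [0.3579, -0.1808, 0.3385]
orientation: [-3.0, -0.173, -0.803]
contact_force: [-0.1, 0.4, 0.0]
gripper_width: 0.999
gripper_force: 0.0
```

```bash
cat > d.sh <<'E'
E
python3 - <<'E'
from delta import *
s=log(); R=tool(6.5,30)*F; g=np.array([.4725,-.1732,.141]); print(s['t'],s['tool_pos'])
delta(g,R)
E
python3 fit.py | tail -6
```

```text
8.9333 [ 0.3579 -0.1808  0.3385]
turn units [-0.025   0.0064  0.0081] then shift(tool) [0.0006 0.0054 0.0811] shift in old axes [0.0007 0.0056 0.0811]
[[-0.0006  0.0014  0.0037  0.0007 -0.0005  0.    ]
 [ 0.0001 -0.0009 -0.0012  0.     -0.     -0.0001]
 [ 0.0001 -0.0004 -0.0009  0.     -0.     -0.    ]
 [ 0.0002 -0.0003 -0.0008  0.     -0.      0.    ]
 [-0.0001  0.0002 -0.0004  0.     -0.      0.    ]
 [-0.0001  0.0002 -0.0004  0.     -0.      0.    ]]
```

Call:
{"api": "jog_arm", "payload": {"plan": [[0,0,0,0.001,0.0055,0.005,0.088],[0,0,0,0,0,0.015,0.088],[0,0,0,0,0,0.015,0.088],[0,0,0,0,0,0.015,0.088],[0,0,0,0,0,0.015,0.088],[0,0,0,0,0,0.01,0.088],[0,0,0,0,0,0.006,0.088],[0,0,0,0,0,0,0.088],[0,0,0,0,0,0,0.088]]}}

```text
t: 9.68
tool_pos: [0.4007, -0.1804, 0.2693]
orientation: [-2.999, -0.181, -0.803]
contact_force: [-0.2, -0.1, 0.0]
gripper_width: 1.0
gripper_force: 0.0
```

```bash
python3 - <<'E'
from delta import *
s=log(); R=tool(6.5,30)*F; delta([.4725,-.1732,.141],R)
a=snap('top','t1.png')[190:340,240:400]; b=snap('side','s1.png')[120:360,200:400]
o=np.zeros((480,800,3),np.uint8); o[:375,:400]=cv2.resize(a,(400,375)); o[:480,400:800]=cv2.resize(b,(400,480)); cv2.imwrite('pics/c1.png',o[:,:,::-1])
E
```

```text
turn units [-0.0359  0.0017  0.0597] then shift(tool) [-0.0017  0.001  -0.0001] shift in old axes [-0.0017  0.001  -0.0001]
```

View pics/c1.png

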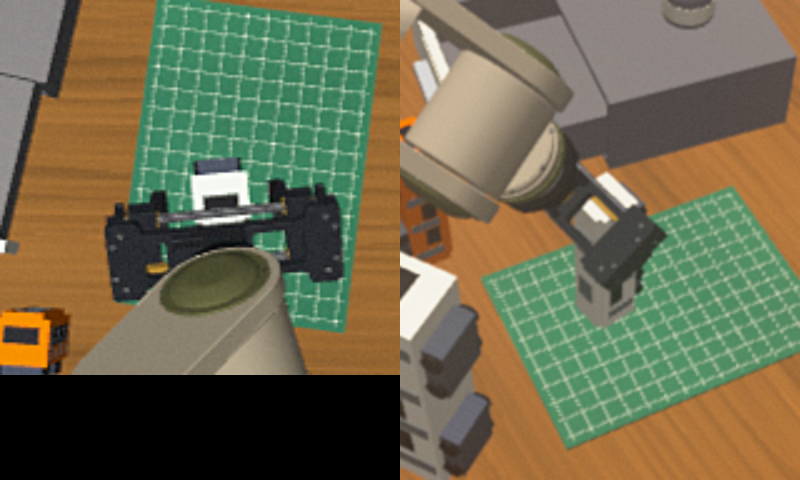

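The car sits centred between the open fingers, and there is room around the look-alikes. Closing now.

Call:
{"api": "jog_arm", "payload": {"plan": [[0,0,0,0,0.001,0,0.06],[0,0,0,0,0,0,0.055],[0,0,0,0,0,0,0.05],[0,0,0,0,0,0,0.046],[0,0,0,0,0,0,0.042],[0,0,0,0,0,0,0.038],[0,0,0,0,0,0,0.034],[0,0,0,0,0,0,0.03],[0,0,0,0,0,0,0.03],[0,0,0,0,0,0,0.03]], "force": 15}}

```text
t: 10.62
tool_pos: [0.4004, -0.1817, 0.2691]
orientation: [-3.0, -0.179, -0.803]
contact_force: [-0.4, -0.3, 0.7]
gripper_width: 0.519
gripper_force: 15.0
```

Call:
{"api": "jog_arm", "payload": {"plan": [[0,0,0,0,0,0,0.03],[0,0,0,0,0,0,0.03],[0,0,0,0,0,0,0.03],[0,0,0,0,0,0,0.03]], "force": 45}}

```text
t: 10.95
tool_pos: [0.4004, -0.1817, 0.2691]
orientation: [-3.0, -0.18, -0.803]
contact_force: [-0.3, -0.6, 1.4]
gripper_width: 0.514
gripper_force: 45.0
```

Call:
{"api": "jog_arm", "payload": {"plan": [[0,0,0,0.002,0,-0.0035,0.03],[0,0,0,0.005,0,-0.0087,0.03],[0,0,0,0.005,0,-0.0087,0.03],[0,0,0,0.006,0,-0.0104,0.03],[0,0,0,0.006,0,-0.0104,0.03],[0,0,0,0.005,0,-0.0087,0.03],[0,0,0,0.002,0,-0.0035,0.03],[0,0,0,0,0,0,0.03]]}}

```text
t: 11.62
tool_pos: [0.4003, -0.1817, 0.332]
orientation: [-3.0, -0.18, -0.804]
contact_force: [0.9, 0.3, -2.6]
gripper_width: 0.519
gripper_force: 45.0
```

Call:
{"api": "jog_arm", "payload": {"plan": [[0,-0.4,0,0.0062,0,0,0.03],[0,-0.7,0,0.0108,0,0,0.03],[0,-0.9,0,0.0139,0,0,0.03],[0,-1,0,0.0154,0,0,0.03],[0,-1,0,0.0154,0,0,0.03],[0,-1,0,0.0154,0,0,0.03],[0,-1,0,0.0154,0,0,0.03],[0,-1,0,0.0154,0,0,0.03],[0,-0.6,0,0.0093,0,0,0.03],[0,-0.2,0,0.0031,0,0,0.03],[0,0,0,0,0,0,0.03]]}}

```text
t: 12.53
tool_pos: [0.5155, -0.1678, 0.3487]
orientation: [3.086, 0.187, -0.458]
contact_force: [-0.8, 0.0, -1.4]
gripper_width: 0.518
gripper_force: 45.0
```

```bash
python3 - <<'E'
from delta import *
s=log(); print(s['t'],s['gripper_width'],s['ft_torque'],np.array(s['tool_pos'])+Ro.from_rotvec(s['orientation']).apply([0,0,G]), s['q'])
snap('side','s2.png')
R=tool(6.5,-60)*F; delta([.528,-.185,.18],R)
E
```

```text
12.5333 0.5183698983973882 [ 0.0285 -0.1024 -0.0191] [ 0.473  -0.1727  0.2078] [-0.5064  0.4546  1.3563 -0.1697  1.5727  0.9638]
turn units [ 0.0292 -7.2006  0.0606] then shift(tool) [ 0.152   0.0184 -0.0722] shift in old axes [0.1601 0.0195 0.0514]
```

View pics/s2.png

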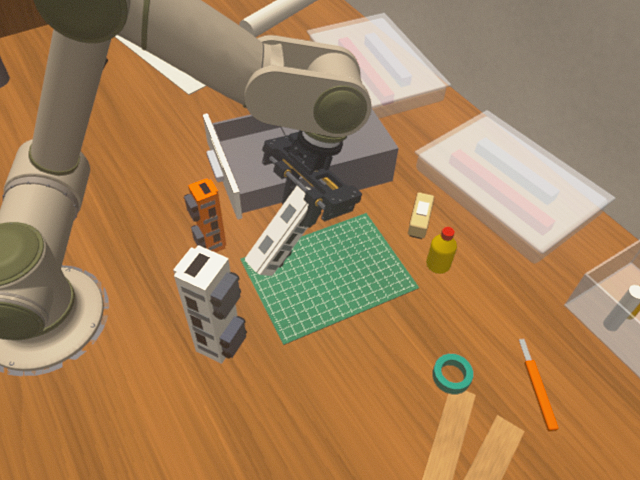

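The car is held firmly, about halfway tilted and with its roof towards the robot. Continuing the turn.

Call:
{"api": "jog_arm", "payload": {"plan": [[0,-0.5,0,0.0077,0.0,0,0.03],[0,-0.9,0,0.0139,0,0,0.03],[0,-1,0,0.0154,0,0,0.03],[0,-1,0,0.0154,0,0,0.03],[0,-1,0,0.0154,0,0,0.03],[0,-1,0,0.0154,0,0,0.03],[0,-1,0,0.0154,0,0,0.03],[0,-0.6,0,0.0092,0,0,0.03],[0,-0.2,0,0.0031,0,0,0.03],[0,0,0,0,0,0,0.03],[0,0,0,0,0,0,0.03]]}}

```text
t: 13.5
tool_pos: [0.6019, -0.1578, 0.2874]
orientation: [2.668, 0.16, -1.536]
contact_force: [1.2, 0.3, -2.0]
gripper_width: 0.519
gripper_force: 45.0
```

```bash
python3 - <<'E'
from delta import *
s=log(); print(s['t'],s['gripper_width'],s['ft_torque'],np.array(s['tool_pos'])+Ro.from_rotvec(s['orientation']).apply([0,0,G]), s['q'])
R=tool(6.5,-60)*F; delta([.528,-.185,.10],R); delta([.528,-.185,.042],R)
im=snap('side','s3.png'); cv2.imwrite('pics/s3c.png',cv2.resize(im[100:320,180:450,::-1],None,fx=2,fy=2))
E
```

```text
13.5 0.5192990063617006 [ 0.0303 -0.5617  0.0089] [ 0.4754 -0.173   0.2134] [-0.3889  0.7564  1.0789 -0.5525  2.2118  0.9445]
turn units [ 0.0469 -0.0247  0.0318] then shift(tool) [0.1241 0.0186 0.0126] shift in old axes [0.124 0.019 0.013]
turn units [ 0.0469 -0.0247  0.0318] then shift(tool) [0.1743 0.0186 0.0416] shift in old axes [0.1741 0.019  0.0422]
```

View pics/s3c.png

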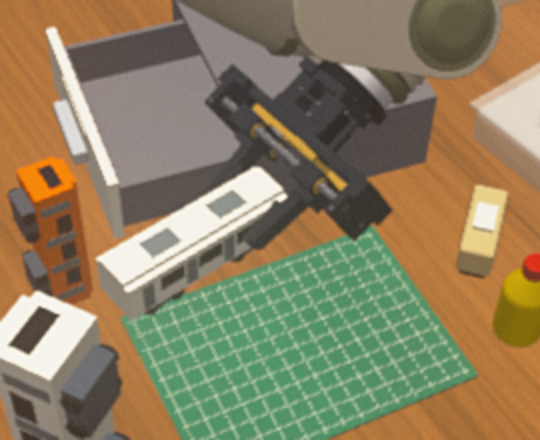

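The car is level, roof up, and not slipping. Lowering it onto the mat.

Call:
{"api": "jog_arm", "payload": {"plan": [[0.05,-0.02,0.03,0.01,0.002,0.001,0.03],[0,0,0,0.02,0.003,0.002,0.03],[0,0,0,0.025,0.004,0.0025,0.03],[0,0,0,0.025,0.004,0.0025,0.03],[0,0,0,0.022,0.0035,0.002,0.03],[0,0,0,0.015,0.0015,0.002,0.03],[0,0,0,0.007,0.001,0.001,0.03],[0,0,0,0,0,0,0.03]]}}

```text
t: 14.22
tool_pos: [0.6547, -0.1708, 0.1713]
orientation: [2.666, 0.152, -1.546]
contact_force: [-0.2, 0.6, -2.2]
gripper_width: 0.516
gripper_force: 45.0
```

```bash
python3 - <<'E'
from delta import *
s=log(); print(s['t'],np.array(s['tool_pos'])+Ro.from_rotvec(s['orientation']).apply([0,0,G]), s['contact_force'])
R=tool(6.5,-60)*F; delta([.528,-.185,.048],R); print(R.inv().apply([0,0,-.001]))
for cam in('top','side'):
  for l in('railcar','railcar_mid','railcar_bogie'):
    for d in arm.landmark_of(cam,l):
        c=np.array(d['centre'])
        if c[0]>.35 and c[1]<-.1: print(l,c)
E
```

```text
14.2167 [ 0.5277 -0.1852  0.0981] [-0.2185  0.5999 -2.2491]
turn units [-0.008   0.0332  0.0081] then shift(tool) [ 0.043  -0.0003  0.0247] shift in old axes [ 0.0431 -0.0002  0.0246]
[0.0009 0.     0.0005]
railcar [ 0.4752 -0.1707  0.0005]
railcar_mid [ 0.4228 -0.1796  0.2131]
railcar_bogie [ 0.378  -0.1865  0.1746]
```

Call:
{"api": "jog_arm", "payload": {"plan": [[0,0,0,0.008,0,0.005,0.03],[0,0,0,0.011,0,0.006,0.03],[0,0,0,0.011,0,0.006,0.03],[0,0,0,0.009,0,0.005,0.03],[0,0,0,0.004,0,0.0025,0.03],[0,0,0,0,0,0,0.03]]}}

```text
t: 15.02
tool_pos: [0.6545, -0.1705, 0.1213]
orientation: [2.665, 0.153, -1.548]
contact_force: [-0.5, -0.5, -2.0]
gripper_width: 0.518
gripper_force: 45.0
```

Call:
{"api": "jog_arm", "payload": {"plan": [[0,0,0,0.0009,0,0.0005,0.03],[0,0,0,0.0009,0,0.0005,0.03],[0,0,0,0.0009,0,0.0005,0.03],[0,0,0,0,0,0,0.03]]}}

```text
t: 15.35
tool_pos: [0.6549, -0.1706, 0.1205]
orientation: [2.667, 0.151, -1.543]
contact_force: [0.5, 0.2, -2.3]
gripper_width: 0.521
gripper_force: 45.0
```

```bash
python3 - <<'E'
from delta import *
s=log(); print(s['t'],np.array(s['tool_pos'])+Ro.from_rotvec(s['orientation']).apply([0,0,G]), s['contact_force'],s['ft_torque'])
snap('top','t4.png');im=snap('side','s4.png'); cv2.imwrite('pics/s4c.png',cv2.resize(im[140:320,220:420,::-1],None,fx=3,fy=3))
for cam in('top','side'):
  for l in('railcar_mid','railcar_bogie'):
    for d in arm.landmark_of(cam,l):
        c=np.array(d['centre'])
        if c[0]>.35 and c[1]<-.1: print(l,c)
E
```

```text
15.35 [ 0.528  -0.185   0.0471] [ 0.4647  0.2228 -2.2701] [ 0.0842 -0.6078  0.0016]
railcar_mid [ 0.4734 -0.1901  0.0418]
railcar_bogie [ 0.7316 -0.3023 -0.0014]
railcar_mid [ 0.4702 -0.1894  0.047 ]
railcar_bogie [ 0.4283 -0.196   0.0062]
```

View pics/s4c.png

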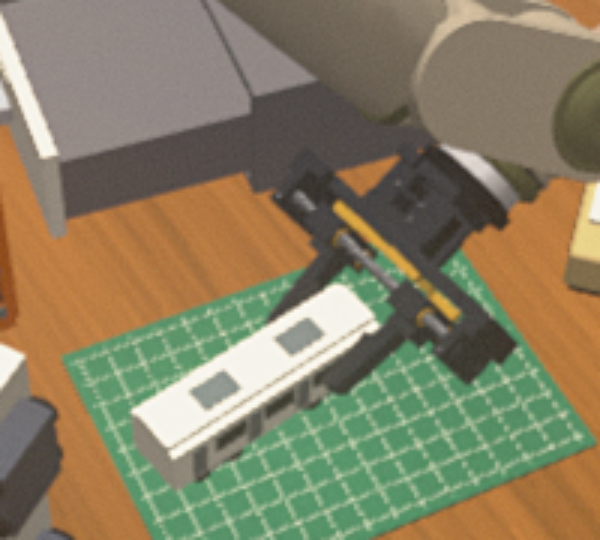

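The car is level a few mm above the mat; contact has not come yet.

Call:
{"api": "jog_arm", "payload": {"plan": [[0,0,0,0.0009,0,0.0005,0.03],[0,0,0,0.0009,0,0.0005,0.03],[0,0,0,0,0,0,0.03],[0,0,0,0,0,0,0.03]]}}

```text
t: 15.98
tool_pos: [0.6549, -0.1706, 0.1181]
orientation: [2.666, 0.152, -1.544]
contact_force: [-0.2, 0.1, -2.0]
gripper_width: 0.516
gripper_force: 45.0
```

Call:
{"api": "jog_arm", "payload": {"plan": [[0,0,0,0.0009,0,0.0005,0.03],[0,0,0,0.0009,0,0.0005,0.03],[0,0,0,0,0,0,0.03],[0,0,0,0,0,0,0.03]]}}

```text
t: 16.32
tool_pos: [0.6549, -0.1706, 0.116]
orientation: [2.666, 0.152, -1.544]
contact_force: [-0.4, -0.8, -1.9]
gripper_width: 0.517
gripper_force: 45.0
```

Call:
{"api": "jog_arm", "payload": {"plan": [[0,0,0,0.0009,0,0.0005,0.03],[0,0,0,0,0,0,0.03],[0,0,0,0,0,0,0.03]]}}

```text
t: 16.57
tool_pos: [0.6549, -0.1706, 0.1152]
orientation: [2.666, 0.151, -1.544]
contact_force: [0.5, -0.9, -0.7]
gripper_width: 0.521
gripper_force: 45.0
```

Call:
{"api": "jog_arm", "payload": {"plan": [[0,0,0,0.0009,0,0.0005,0.03],[0,0,0,0,0,0,0.03],[0,0,0,0,0,0,0.03]]}}

```text
t: 16.82
tool_pos: [0.655, -0.1706, 0.115]
orientation: [2.666, 0.15, -1.544]
contact_force: [0.4, -0.5, 5.3]
gripper_width: 0.519
gripper_force: 45.0
```

```bash
python3 - <<'E'
from delta import *
s=log(); print(s['t'],np.array(s['tool_pos'])+Ro.from_rotvec(s['orientation']).apply([0,0,G]), s['contact_force'],s['ft_torque'])
E
```

```text
16.8167 [ 0.528  -0.185   0.0418] [ 0.3523 -0.4982  5.2591] [ 0.0666  0.1996 -0.0002]
```

Call:
{"api": "jog_arm", "payload": {"plan": [[0,0,0,0,0,0,0.03],[0,0,0,0,0,0,0.03],[0,0,0,0,0,0,0.046],[0,0,0,0,0,0,0.05],[0,0,0,0,0,0,0.056],[0,0,0,0,0,0,0.062],[0,0,0,0,0,0,0.068],[0,0,0,0,0,0,0.07],[0,0,0,0,0,0,0.07]], "force": 5}}

```text
t: 17.57
tool_pos: [0.6549, -0.1706, 0.114]
orientation: [2.666, 0.152, -1.544]
contact_force: [0.6, 0.8, -0.8]
gripper_width: 0.792
gripper_force: 0.0
```

Call:
{"api": "jog_arm", "payload": {"plan": [[0,0,0,-0.008,0,-0.005,0.07],[0,0,0,-0.017,0,-0.01,0.07],[0,0,0,-0.026,0,-0.015,0.07],[0,0,0,-0.026,0,-0.015,0.088],[0,0,0,-0.026,0,-0.015,0.088],[0,0,0,-0.026,0,-0.015,0.088],[0,0,0,-0.017,0,-0.01,0.088],[0,0,0,0,0,0,0.088]]}}

```text
t: 18.23
tool_pos: [0.6559, -0.1703, 0.2888]
orientation: [2.669, 0.148, -1.533]
contact_force: [0.4, 1.5, -0.1]
gripper_width: 0.996
gripper_force: 0.0
```

```bash
python3 - <<'E'
from delta import *
s=log(); print(s['t'],np.array(s['tool_pos'])+Ro.from_rotvec(s['orientation']).apply([0,0,G]),s['q'])
im=snap('top','t5.png');b=snap('side','s5.png')
A=[]
for cam in('top','side'):
  for l in('railcar','railcar_mid','railcar_bogie'):
    for d in arm.landmark_of(cam,l):
        c=np.array(d['centre'])
        if .36<c[0]<.6 and c[1]<-.1: print(cam,l,c,d['confidence'])
o=np.zeros((480,800,3),np.uint8); o[:450,:400]=cv2.resize(im[180:330,270:403],(400,450)); o[:450,400:]=cv2.resize(b[170:320,240:373],(400,450)); cv2.imwrite('pics/c5.png',o[:,:,::-1])
R=tool(6.5,0)*F; delta([.473,-.19,.25],R)
E
```

```text
18.2333 [ 0.5295 -0.185   0.2145] [-0.3771  0.8521  0.8636 -0.5911  2.3189  0.8832]
top railcar [ 0.3895 -0.2008  0.0378] 0.64
top railcar_mid [ 0.4771 -0.1895  0.0374] 0.84
side railcar [ 0.3886 -0.1993  0.0468] 0.69
side railcar_mid [ 0.4752 -0.1897  0.0432] 0.61
side railcar_mid [ 0.3909 -0.2012  0.0429] 0.56
side railcar_bogie [ 0.4303 -0.1978  0.    ] 0.58
turn units [-0.0087 10.0401  0.005 ] then shift(tool) [-0.184  -0.0013 -0.1154] shift in old axes [-0.1915 -0.0015  0.1025]
```

View pics/c5.png

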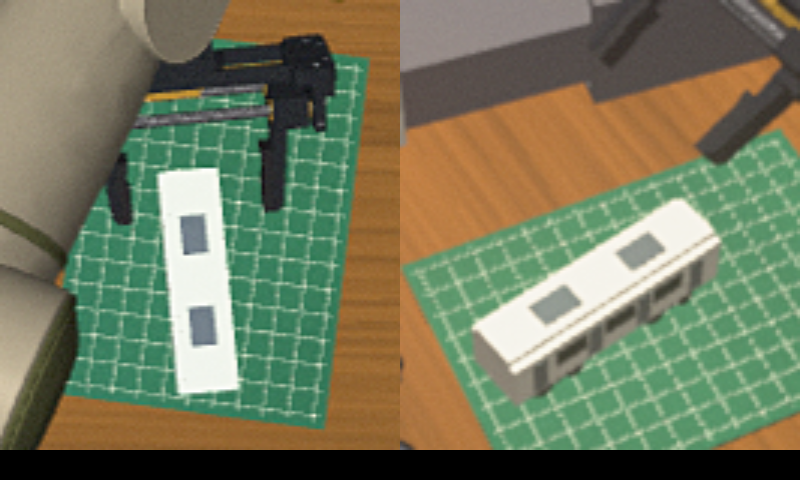

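The railcar lies level on its wheels, roof up and well on the mat, and is released. Now reorienting the tool to point straight down over its middle.

Call:
{"api": "jog_arm", "payload": {"plan": [[0,1,0,-0.02,0,0,0.088],[0,1,0,-0.02,0,0,0.088],[0,1,0,-0.02,0,0,0.088],[0,1,0,-0.02,0,0,0.088],[0,1,0,-0.02,0,0,0.088],[0,1,0,-0.02,0,0,0.088],[0,1,0,-0.02,0,0,0.088],[0,1,0,-0.02,0,0,0.088],[0,1,0,-0.02,0,0,0.088],[0,1,0,-0.02,0,0,0.088],[0,0,0,0,0,0,0.088],[0,0,0,0,0,0,0.088]]}}

```text
t: 19.63
tool_pos: [0.4966, -0.1888, 0.3878]
orientation: [3.136, 0.176, -0.007]
contact_force: [-0.2, 0.2, -0.1]
gripper_width: 0.999
gripper_force: 0.0
```

```bash
python3 - <<'E'
from delta import *
im=cv2.imread('pics/t5.png')
m=np.zeros(im.shape[:2],np.uint8); x0,y0,x1,y1=315,230,355,315
m[y0:y1,x0:x1]=(im[y0:y1,x0:x1].min(2)>190)*255
c=max(cv2.findContours(m,cv2.RETR_EXTERNAL,cv2.CHAIN_APPROX_NONE)[0],key=cv2.contourArea)[:,0]
P=np.array([unproj('top',u,.061)[:2] for u in c]); print(cv2.minAreaRect((P*1000).astype(np.float32)))
s=log(); print(s['t'],np.array(s['tool_pos'])+Ro.from_rotvec(s['orientation']).apply([0,0,G]),s['q'])
R=tool(6.7,0)*F; delta([.4757,-.1897,.053],R)
q=s['q']
for g,yaw in[([.4757,-.1897,.053],6.7),([.522,.134,.2],78.3),([.522,.134,.066],78.3)]:
    e,q=ik(g,tool(yaw,0)*F,q); print(e,q,pts(q))
E
```

```text
((474.32733154296875, -191.61801147460938), (170.9033203125, 47.75137710571289), 6.532322883605957)
19.6333 [ 0.4959 -0.1889  0.2405] [-0.5858  0.3617  1.3783 -0.003   1.4053  0.8733]
turn units [-0.0012  0.0449 -0.0458] then shift(tool) [-0.0209 -0.0015  0.1875] shift in old axes [-0.02   -0.0014  0.1876]
8.373260756265842e-13 [-0.6109  0.5662  1.6763 -0.      0.8991  0.843 ] (array([ 0.3034, -0.069 ,  0.5835]), array([ 0.4757, -0.1897,  0.2845]))
4.825396748842081e-09 [0.0316 0.4105 1.4248 0.     1.3063 0.2357] (array([0.2105, 0.1242, 0.6227]), array([0.522 , 0.134 , 0.4315]))
2.6807789005152666e-10 [ 0.0316  0.5787  1.5887 -0.      0.9742  0.2357] (array([0.2899, 0.1267, 0.5799]), array([0.522 , 0.134 , 0.2975]))
```

Call:
{"api": "jog_arm", "payload": {"plan": [[0,0.04,-0.03,-0.01,-0.001,0.02,0.088],[0,0,0,-0.0107,0,0.03,0.088],[0,0,0,0,0,0.03,0.088],[0,0,0,0,0,0.03,0.088],[0,0,0,0,0,0.025,0.088],[0,0,0,0,0,0.02,0.088],[0,0,0,0,0,0.015,0.088],[0,0,0,0,0,0.01,0.088],[0,0,0,0,0,0.0075,0.088],[0,0,0,0,0,0,0.088],[0,0,0,0,0,0,0.088]]}}

```text
t: 20.55
tool_pos: [0.4772, -0.1899, 0.1996]
orientation: [-3.135, -0.184, -0.0]
contact_force: [0.2, -0.5, 1.2]
gripper_width: 0.998
gripper_force: 0.0
```

Call:
{"api": "jog_arm", "payload": {"plan": [[0,0,0,0,0,0,0.06],[0,0,0,0,0,0,0.055],[0,0,0,0,0,0,0.05],[0,0,0,0,0,0,0.045],[0,0,0,0,0,0,0.04],[0,0,0,0,0,0,0.03],[0,0,0,0,0,0,0.03],[0,0,0,0,0,0,0.03],[0,0,0,0,0,0,0.03]], "force": 10}}

```text
t: 21.3
tool_pos: [0.4766, -0.19, 0.2002]
orientation: [3.136, 0.183, 0.003]
contact_force: [-0.5, -0.7, 1.9]
gripper_width: 0.52
gripper_force: 10.0
```

Call:
{"api": "jog_arm", "payload": {"plan": [[0,0,0,0,0,0,0.03],[0,0,0,0,0,0,0.03],[0,0,0,0,0,0,0.03]], "force": 35}}

```text
t: 21.55
tool_pos: [0.4766, -0.19, 0.2002]
orientation: [3.136, 0.183, 0.003]
contact_force: [-0.6, -0.6, 4.3]
gripper_width: 0.517
gripper_force: 35.0
```

```bash
python3 - <<'E'
from delta import *
s=log(); print(s['t'],np.array(s['tool_pos'])+Ro.from_rotvec(s['orientation']).apply([0,0,G]),s['contact_force'])
delta([.5225,.1345,.2],tool(78.3,0)*F)
E
```

```text
21.55 [ 0.4769 -0.19    0.0529] [-0.6329 -0.6321  4.2668]
turn units [  0.0132  -0.0145 -11.9369] then shift(tool) [ 0.3271 -0.0208 -0.1471] shift in old axes [ 0.0836 -0.317  -0.1471]
```

Call:
{"api": "jog_arm", "payload": {"plan": [[0,0,0,0,0,-0.01,0.03],[0,0,0,0,0,-0.02,0.03],[0,0,0,0,0,-0.03,0.03],[0,0,0,0,0,-0.03,0.03],[0,0,-0.5,0,0,-0.03,0.03],[0,0,-1,0,0,-0.02,0.03],[0,0,-1,0,0,-0.007,0.03],[0,0,-1,0,0,0,0.03],[0,0,-1,0,0,0,0.03],[0,0,-1,0,0,0,0.03],[0,0,-1,0,0,0,0.03],[0,0,-1,0,0,0,0.03]]}}

```text
t: 22.55
tool_pos: [0.4761, -0.1897, 0.3472]
orientation: [-2.823, -1.377, -0.002]
contact_force: [1.2, -0.7, -2.1]
gripper_width: 0.519
gripper_force: 35.0
```

Call:
{"api": "jog_arm", "payload": {"plan": [[0,0,-1,0.01,0,0,0.03],[0,0,-1,0.02,0,0,0.03],[0,0,-1,0.035,0,0,0.03],[0,0,-1,0.035,0,0,0.03],[0,0,-0.4,0.035,0,0,0.03],[0,0,0,0.035,0,0,0.03],[0,0,0,0.035,0,0,0.03],[0,0,0,0.035,0,0,0.03],[0,0,0,0.03,0,0,0.03],[0,0,0,0.02,0,0,0.03],[0,0,0,0.01,0,0,0.03],[0,0,0,0,0,0,0.03]]}}

```text
t: 23.55
tool_pos: [0.5635, 0.0959, 0.3472]
orientation: [2.438, 1.982, 0.002]
contact_force: [0.1, -0.2, -2.1]
gripper_width: 0.518
gripper_force: 35.0
```

```bash
python3 - <<'E'
from delta import *
s=log(); print(s['t'],np.array(s['tool_pos'])+Ro.from_rotvec(s['orientation']).apply([0,0,G]),s['gripper_width'],s['contact_force'],s['ft_torque'])
delta([.5225,.1345,.2],tool(78.3,0)*F)
arm.capture('side');arm.capture('top')
for cam in('side','top'):
  for l in('railcar_mid','drawer_pull'):
    for d in arm.landmark_of(cam,l): print(cam,l,np.array(d['centre']),d['confidence'])
E
```

```text
23.55 [0.5636 0.096  0.1999] 0.5182186397894882 [ 0.0972 -0.1749 -2.0964] [-0.057   0.1314  0.0379]
turn units [ 0.0091 -0.008  -0.0133] then shift(tool) [ 0.0295 -0.048  -0.0001] shift in old axes [ 0.0295 -0.048  -0.0001]
side railcar_mid [0.5622 0.097  0.1874] 0.97
side railcar_mid [ 0.3578 -0.0109  0.086 ] 0.81
side railcar_mid [ 0.2607 -0.2213  0.1218] 0.69
side railcar_mid [ 0.5223 -0.2018  0.0013] 0.5
side railcar_mid [ 0.6052  0.1181 -0.002 ] 0.4
side drawer_pull [0.4375 0.1531 0.0479] 0.75
top railcar_mid [ 0.3572 -0.0091  0.0851] 0.97
top railcar_mid [ 0.2575 -0.2279  0.1233] 0.8
top drawer_pull [0.4392 0.1519 0.0539] 0.81
top drawer_pull [0.5569 0.1305 0.0143] 0.53
```

Call:
{"api": "jog_arm", "payload": {"plan": [[0,0,0,0.01,-0.016,0,0.03],[0,0,0,0.0135,-0.022,0,0.03],[0,0,0,0.006,-0.01,0,0.03],[0,0,0,0,0,0.01,0.03],[0,0,0,0,0,0.02,0.03],[0,0,0,0,0,0.02,0.03],[0,0,0,0,0,0.01,0.03],[0,0,0,0,0,0,0.03],[0,0,0,0,0,0,0.03]]}}

```text
t: 24.6
tool_pos: [0.5232, 0.1328, 0.2874]
orientation: [2.44, 1.978, 0.002]
contact_force: [0.3, 0.1, -1.2]
gripper_width: 0.522
gripper_force: 35.0
```

```bash
python3 - <<'E'
from delta import *
s=log(); g=np.array(s['tool_pos'])+Ro.from_rotvec(s['orientation']).apply([0,0,G]); print(s['t'],g,s['contact_force'])
delta([.5225,.1345,.066],tool(78.3,0)*F)
a=snap('top','t6.png');b=snap('side','s6.png')
o=np.zeros((450,800,3),np.uint8); o[:,:400]=cv2.resize(a[170:320,110:243],(400,450)); o[:,400:]=cv2.resize(b[70:250,180:340],(400,450)); cv2.imwrite('pics/c6.png',o[:,:,::-1])
E
```

```text
24.6 [0.5234 0.1329 0.1401] [ 0.2772  0.1294 -1.2297]
turn units [ 0.0138 -0.0053 -0.0401] then shift(tool) [ 0.0015 -0.001   0.0741] shift in old axes [ 0.0015 -0.0011  0.0741]
```

View pics/c6.png

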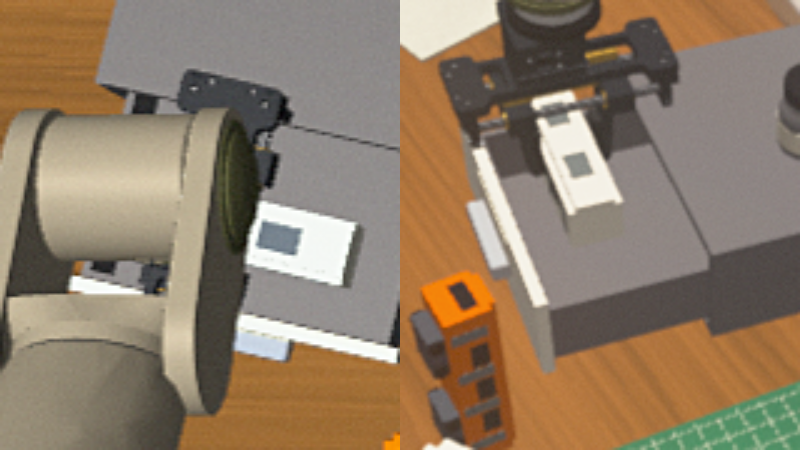

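The car hangs over the drawer, parallel to the front panel and clear of it. Lowering.

Call:
{"api": "jog_arm", "payload": {"plan": [[0,0,0,0.0015,-0.001,0.004,0.03],[0,0,0,0,0,0.01,0.03],[0,0,0,0,0,0.015,0.03],[0,0,0,0,0,0.015,0.03],[0,0,0,0,0,0.012,0.03],[0,0,0,0,0,0.008,0.03],[0,0,0,0,0,0.004,0.03],[0,0,0,0,0,0.002,0.03],[0,0,0,0,0,0,0.03],[0,0,0,0,0,0,0.03]]}}

```text
t: 25.53
tool_pos: [0.5224, 0.1348, 0.2176]
orientation: [2.439, 1.978, 0.003]
contact_force: [0.9, -0.7, -1.6]
gripper_width: 0.52
gripper_force: 35.0
```

Call:
{"api": "jog_arm", "payload": {"plan": [[0,0,0,0,0,0.001,0.03],[0,0,0,0,0,0.001,0.03],[0,0,0,0,0,0,0.03],[0,0,0,0,0,0,0.03]]}}

```text
t: 25.87
tool_pos: [0.5223, 0.1348, 0.2153]
orientation: [2.439, 1.978, 0.003]
contact_force: [0.4, -0.8, -1.4]
gripper_width: 0.522
gripper_force: 35.0
```

```bash
python3 - <<'E'
from delta import *
s=log(); g=np.array(s['tool_pos'])+Ro.from_rotvec(s['orientation']).apply([0,0,G]); print(s['t'],g,s['contact_force'],s['ft_torque'])
E
```

```text
25.8667 [0.5226 0.1349 0.068 ] [ 0.4293 -0.7731 -1.4322] [-0.0144  0.0217 -0.0247]
```

Call:
{"api": "jog_arm", "payload": {"plan": [[0,0,0,0,0,0.001,0.03],[0,0,0,0,0,0,0.03],[0,0,0,0,0,0,0.03]]}}

```text
t: 26.12
tool_pos: [0.5223, 0.1348, 0.2141]
orientation: [2.439, 1.978, 0.002]
contact_force: [0.2, 0.3, -1.5]
gripper_width: 0.516
gripper_force: 35.0
```

Call:
{"api": "jog_arm", "payload": {"plan": [[0,0,0,0,0,0.001,0.03],[0,0,0,0,0,0,0.03],[0,0,0,0,0,0,0.03]]}}

```text
t: 26.37
tool_pos: [0.5223, 0.1348, 0.2132]
orientation: [2.439, 1.978, 0.003]
contact_force: [-0.2, -0.3, -0.7]
gripper_width: 0.521
gripper_force: 35.0
```

Call:
{"api": "jog_arm", "payload": {"plan": [[0,0,0,0,0,0.0005,0.03],[0,0,0,0,0,0,0.03],[0,0,0,0,0,0,0.03]]}}

```text
t: 26.62
tool_pos: [0.5225, 0.1348, 0.2132]
orientation: [2.439, 1.978, 0.004]
contact_force: [0.5, -1.1, 5.5]
gripper_width: 0.519
gripper_force: 35.0
```

Call:
{"api": "jog_arm", "payload": {"plan": [[0,0,0,0,0,0,0.044],[0,0,0,0,0,0,0.044],[0,0,0,0,0,0,0.048],[0,0,0,0,0,0,0.05],[0,0,0,0,0,0,0.052],[0,0,0,0,0,0,0.054],[0,0,0,0,0,0,0.054],[0,0,0,0,0,0,0.054]], "force": 4}}

```text
t: 27.28
tool_pos: [0.5222, 0.1348, 0.2126]
orientation: [2.44, 1.978, 0.002]
contact_force: [-1.1, 0.6, -0.2]
gripper_width: 0.615
gripper_force: 0.0
```

Call:
{"api": "jog_arm", "payload": {"plan": [[0,0,0,0,0,-0.008,0.054],[0,0,0,0,0,-0.015,0.054],[0,0,0,0,0,-0.02,0.054],[0,0,0,0,0,-0.03,0.054],[0,0,0,0,0,-0.03,0.054],[0,0,0,0,0,-0.03,0.054],[0,0,0,0,0,-0.03,0.054],[0,0,0,0,0,-0.015,0.054],[0,0,0,0,0,0,0.054]]}}

```text
t: 28.03
tool_pos: [0.5218, 0.1348, 0.3948]
orientation: [2.436, 1.976, 0.011]
contact_force: [-0.2, 0.3, 0.2]
gripper_width: 0.614
gripper_force: 0.0
```

```bash
python3 - <<'E'
from delta import *
s=log(); g=np.array(s['tool_pos'])+Ro.from_rotvec(s['orientation']).apply([0,0,G]); print(s['t'],g,s['contact_force'])
snap('side','s7.png');snap('top','t7.png')
for cam in('side','top'):
  for l in('railcar_mid','railcar','drawer_pull','drawer_floor'):
    for d in arm.landmark_of(cam,l):
      c=np.array(d['centre']); 
      if c[1]>.03: print(cam,l,c,d['confidence'])
q=s['q']
# push pose: tool down, closing along? try tool with closed fingers, tip at pull height
for yaw,pit in[(78.3,0),(-11.7,0),(-11.7,30),(168.3,0),(-11.7,45)]:
  for g in([.39,.162,.07],[.435,.153,.07],[.575,.124,.07]):
    R=tool(yaw,pit)*F; e,qq=ik(g,R,q,20); print(yaw,pit,g,round(e,3),qq)
E
```

```text
28.0333 [0.5231 0.1349 0.2475] [-0.1548  0.2923  0.2382]
side railcar_mid [0.5216 0.1341 0.0547] 0.67
side railcar [0.5023 0.05   0.0528] 0.78
side railcar [ 0.6036  0.1146 -0.0023] 0.44
side drawer_pull [0.4351 0.1555 0.0509] 0.64
side drawer_floor [0.5579 0.128  0.0155] 0.73
side drawer_floor [0.5161 0.0882 0.0167] 0.37
top railcar_mid [0.5227 0.1334 0.0525] 0.56
top railcar [0.5018 0.0503 0.05  ] 0.86
top drawer_pull [0.4406 0.1539 0.0535] 0.58
top drawer_pull [ 0.6078  0.1151 -0.0004] 0.33
top drawer_floor [0.5596 0.1303 0.0136] 0.72
78.3 0 [0.39, 0.162, 0.07] 0.0 [ 0.1118  0.4294  1.9051 -0.      0.8071  0.316 ]
78.3 0 [0.435, 0.153, 0.07] 0.0 [ 0.0806  0.4759  1.8014 -0.      0.8643  0.2848]
78.3 0 [0.575, 0.124, 0.07] 0.0 [ 0.0114  0.6375  1.4397 -0.      1.0644  0.2155]
-11.7 0 [0.39, 0.162, 0.07] 0.0 [0.1118 0.4294 1.9051 0.     0.8071 1.8868]
-11.7 0 [0.435, 0.153, 0.07] 0.0 [0.0806 0.4759 1.8014 0.     0.8643 1.8556]
-11.7 0 [0.575, 0.124, 0.07] 0.0 [0.0114 0.6375 1.4397 0.     1.0644 1.7863]
-11.7 30 [0.39, 0.162, 0.07] 0.042 [ 0.2206  0.3947  2.1595 -0.92    0.2294  2.85  ]
-11.7 30 [0.435, 0.153, 0.07] 0.004 [ 0.1752  0.4387  2.0832 -0.959   0.2254  2.85  ]
-11.7 30 [0.575, 0.124, 0.07] 0.0 [ 0.0644  0.5589  1.7649 -0.4135  0.3364  2.1975]
168.3 0 [0.39, 0.162, 0.07] 0.0 [ 0.1118  0.4294  1.9051 -0.      0.8071 -1.2548]
168.3 0 [0.435, 0.153, 0.07] 0.0 [ 0.0806  0.4759  1.8014  0.      0.8643 -1.286 ]
168.3 0 [0.575, 0.124, 0.07] 0.0 [ 0.0114  0.6375  1.4397  0.      1.0644 -1.3553]
-11.7 45 [0.39, 0.162, 0.07] 0.0 [ 0.3041  0.51    2.3034  3.909   0.5184 -1.893 ]
-11.7 45 [0.435, 0.153, 0.07] 0.0 [ 0.2339  0.5189  2.216   3.9134  0.4444 -1.9719]
-11.7 45 [0.575, 0.124, 0.07] 0.0 [ 0.0943  0.5915  1.9058  4.2054  0.24   -2.4079]
```

The railcar rests in the drawer (mid at z≈0.053, y-axis parallel to the panel). Next: close the fingers, turn 90°, and go in front of the pull.

Call:
{"api": "jog_arm", "payload": {"plan": [[0,0,-1.1,0,0,0,0.054],[0,0,-1.1,0,0,0,0.05],[0,0,-1.1,0,0,0,0.04],[0,0,-1.1,0,0,0,0.03],[0,0,-1.1,0,0,0,0.02],[0,0,-1.1,0,0,0,0.01],[0,0,-1.1,0,0,0,0],[0,0,-1.1,0,0,0,0],[0,0,-1.1,0,0,0,0],[0,0,-1.1,0,0,0,0],[0,0,-1.1,0,0,0,0],[0,0,-1.1,0,0,0,0]], "force": 10}}

```text
t: 29.53
tool_pos: [0.522, 0.1347, 0.3904]
orientation: [0.61, 3.081, 0.001]
contact_force: [-0.0, -1.1, 0.6]
gripper_width: 0.005
gripper_force: 0.0
```

Call:
{"api": "jog_arm", "payload": {"plan": [[0,0,-0.9,0,0,0,0],[0,0,-0.9,0,0,0,0],[0,0,0,0.02,0,0,0],[0,0,0,0.03,0,0,0],[0,0,0,0.035,0,0,0],[0,0,0,0.035,0,0,0],[0,0,0,0.02,0,0,0],[0,0,0,0.006,0,0,0],[0,0,0,0,0,0,0],[0,0,0,0,0,0,0]]}}

```text
t: 30.37
tool_pos: [0.38, 0.1648, 0.3907]
orientation: [0.326, 3.122, 0.001]
contact_force: [0.1, -0.3, -0.9]
gripper_width: 0.006
gripper_force: 0.0
```

```bash
python3 - <<'E'
from delta import *
s=log(); g=np.array(s['tool_pos'])+Ro.from_rotvec(s['orientation']).apply([0,0,G]); print(s['t'],g,s['gripper_width'])
delta([.380,.1645,.064],tool(168.3,0)*F)
E
```

```text
30.3667 [0.3804 0.1649 0.2434] 0.00649195456098181
turn units [ 0.0084  0.0254 -0.0365] then shift(tool) [-0.0001 -0.0003  0.1794] shift in old axes [ 0.0004 -0.0005  0.1794]
```

Call:
{"api": "jog_arm", "payload": {"plan": [[0,0,0,0,0,0.02,0],[0,0,0,0,0,0.03,0],[0,0,0,0,0,0.035,0],[0,0,0,0,0,0.035,0],[0,0,0,0,0,0.03,0],[0,0,0,0,0,0.02,0],[0,0,0,-0.005,0,0.0095,0],[0,0,0,-0.01,0,0,0],[0,0,0,-0.01,0,0,0],[0,0,0,-0.01,0,0,0],[0,0,0,-0.005,0,0,0],[0,0,0,0,0,0,0]]}}

```text
t: 31.37
tool_pos: [0.4202, 0.1564, 0.2119]
orientation: [0.327, 3.12, 0.002]
contact_force: [-0.1, -0.1, -0.6]
gripper_width: 0.009
gripper_force: 0.0
```

Call:
{"api": "jog_arm", "payload": {"plan": [[0,0,0,-0.003,0,0,0],[0,0,0,-0.003,0,0,0],[0,0,0,-0.003,0,0,0],[0,0,0,-0.003,0,0,0],[0,0,0,-0.003,0,0,0],[0,0,0,-0.003,0,0,0],[0,0,0,-0.004,0,0,0],[0,0,0,-0.004,0,0,0],[0,0,0,-0.005,0,0,0],[0,0,0,-0.005,0,0,0],[0,0,0,-0.005,0,0,0],[0,0,0,-0.005,0,0,0]]}}

```text
t: 32.37
tool_pos: [0.4641, 0.1471, 0.211]
orientation: [0.326, 3.123, 0.001]
contact_force: [-1.4, 1.3, -0.3]
gripper_width: 0.002
gripper_force: 0.4
```

```bash
python3 - <<'E'
from delta import *
s=log(); g=np.array(s['tool_pos'])+Ro.from_rotvec(s['orientation']).apply([0,0,G]); print(s['t'],g,s['contact_force'])
C=np.array([.6077,.1168]); x=np.array([np.cos(np.radians(11.7)),-np.sin(np.radians(11.7))]); print('cab xy',(g[:2]-C)@x,(g[:2]-C)@[-x[1],x[0]])
arm.capture('side');arm.capture('top')
for cam in('side','top'):
  for l in('drawer_pull','drawer_floor','railcar_mid'):
    for d in arm.landmark_of(cam,l):
      c=np.array(d['centre']); 
      if c[1]>.03: print(cam,l,c,d['confidence'],'q~',-(c[:2]-C)@x-.030)
E
```

```text
32.3667 [0.4644 0.1472 0.0637] [-1.4474  1.3407 -0.3342]
cab xy -0.14652471096150788 0.0006503000190742795
side drawer_pull [0.4762 0.1442 0.0476] 0.67 q~ 0.10432417148953066
side drawer_floor [0.5972 0.122  0.0168] 0.78 q~ -0.01866366655261753
side railcar_mid [0.5603 0.1273 0.054 ] 0.65 q~ 0.018544427824715076
top drawer_pull [0.4799 0.1459 0.0543] 0.83 q~ 0.1010457854923362
top drawer_floor [0.5975 0.1213 0.0129] 0.86 q~ -0.019099384502553697
top railcar_mid [0.5638 0.1278 0.0498] 0.9 q~ 0.0152185416352172
```

Call:
{"api": "jog_arm", "payload": {"plan": [[0,0,0,-0.004,0,0,0],[0,0,0,-0.006,0,0,0],[0,0,0,-0.006,0,0,0],[0,0,0,-0.006,0,0,0],[0,0,0,-0.006,0,0,0],[0,0,0,-0.006,0,0,0],[0,0,0,-0.006,0,0,0],[0,0,0,-0.006,0,0,0],[0,0,0,-0.006,0,0,0],[0,0,0,-0.006,0,0,0],[0,0,0,-0.006,0,0,0],[0,0,0,-0.006,0,0,0]]}}

```text
t: 33.77
tool_pos: [0.5326, 0.1326, 0.2111]
orientation: [0.326, 3.123, 0.001]
contact_force: [-0.2, 0.4, 0.6]
gripper_width: 0.005
gripper_force: 0.5
```

Call:
{"api": "jog_arm", "payload": {"plan": [[0,0,0,-0.004,0,0,0],[0,0,0,-0.003,0,0,0],[0,0,0,-0.003,0,0,0],[0,0,0,-0.002,0,0,0],[0,0,0,-0.002,0,0,0],[0,0,0,-0.002,0,0,0],[0,0,0,-0.002,0,0,0],[0,0,0,-0.002,0,0,0],[0,0,0,-0.002,0,0,0]]}}

```text
t: 34.52
tool_pos: [0.5529, 0.1284, 0.2112]
orientation: [-0.325, -3.123, -0.001]
contact_force: [-7.6, 1.5, 4.9]
gripper_width: 0.011
gripper_force: 3.9
```

Call:
{"api": "jog_arm", "payload": {"plan": [[0,0,0,-0.002,0,0,0],[0,0,0,-0.002,0,0,0],[0,0,0,-0.002,0,0,0],[0,0,0,-0.002,0,0,0],[0,0,0,-0.0015,0,0,0],[0,0,0,0,0,0,0]]}}

```text
t: 35.02
tool_pos: [0.5633, 0.1261, 0.2113]
orientation: [0.326, 3.122, 0.001]
contact_force: [-0.2, -0.6, -0.1]
gripper_width: 0.006
gripper_force: 0.0
```

Call:
{"api": "jog_arm", "payload": {"plan": [[0,0,0,-0.001,0,0,0],[0,0,0,-0.001,0,0,0],[0,0,0,0,0,0,0]]}}

```text
t: 35.27
tool_pos: [0.5652, 0.1257, 0.2113]
orientation: [0.326, 3.122, 0.001]
contact_force: [-0.7, -0.7, -1.1]
gripper_width: 0.005
gripper_force: 0.0
```

Call:
{"api": "jog_arm", "payload": {"plan": [[0,0,0,-0.001,0,0,0],[0,0,0,-0.001,0,0,0],[0,0,0,0,0,0,0]]}}

```text
t: 35.52
tool_pos: [0.567, 0.1253, 0.2113]
orientation: [0.326, 3.123, 0.001]
contact_force: [-0.2, 0.3, -0.0]
gripper_width: 0.007
gripper_force: 0.0
```

Call:
{"api": "jog_arm", "payload": {"plan": [[0,0,0,-0.001,0,0,0],[0,0,0,0,0,0,0],[0,0,0,0,0,0,0]]}}

```text
t: 35.77
tool_pos: [0.5674, 0.1253, 0.2112]
orientation: [0.326, 3.124, 0.001]
contact_force: [-4.5, 0.7, 2.9]
gripper_width: 0.005
gripper_force: 2.4
```

Call:
{"api": "jog_arm", "payload": {"plan": [[0,0,0,-0.0007,0,0,0],[0,0,0,0,0,0,0],[0,0,0,0,0,0,0]]}}

```text
t: 36.02
tool_pos: [0.5677, 0.1253, 0.2112]
orientation: [-0.326, -3.124, -0.0]
contact_force: [-8.3, 1.2, 5.0]
gripper_width: 0.009
gripper_force: 3.9
```

Call:
{"api": "jog_arm", "payload": {"plan": [[0,0,0,0.005,0,0,0],[0,0,0,0.015,0,0,0],[0,0,0,0.02,0,0,0],[0,0,0,0.02,0,0,0],[0,0,0,0.02,0,0,0],[0,0,0,0.02,0,-0.02,0],[0,0,0,0,0,-0.035,0],[0,0,0,0,0,-0.035,0],[0,0,0,0,0,-0.035,0],[0,0,0,0,0,-0.03,0],[0,0,0,0,0,0,0],[0,0,0,0,0,0,0]]}}

```text
t: 37.02
tool_pos: [0.4703, 0.1457, 0.3673]
orientation: [0.326, 3.119, 0.002]
contact_force: [0.4, 0.3, -1.2]
gripper_width: 0.002
gripper_force: 0.0
```

```bash
python3 - <<'E'
from delta import *
b=snap('side','s8.png');snap('top','t8.png')
C=np.array([.6077,.1168]); x=np.array([np.cos(np.radians(11.7)),-np.sin(np.radians(11.7))])
for cam in('side','top'):
    for l in ('drawer_pull','tram','tape','glue','jar'):
      for d in arm.landmark_of(cam,l): 
        c=np.array(d['centre'])
        if d['confidence']>.5: print(cam,l,c,'q~',-(c[:2]-C)@x-.030 if 'pull' in l else '')
E
```

```text
side drawer_pull [0.5782 0.1237 0.0493] q~ 0.00028630525130200063
side tram [ 0.7675 -0.1924 -0.0014] q~ 
side tape [ 0.5888 -0.5126 -0.0003] q~ 
side glue [ 0.73  -0.303  0.002] q~ 
side jar [0.73   0.0608 0.1069] q~ 
top drawer_pull [0.5803 0.124  0.0504] q~ -0.001709226462396747
top tram [ 0.7668 -0.1899 -0.0029] q~ 
top tape [ 0.5887 -0.5087  0.0016] q~ 
top glue [ 0.7334 -0.3039 -0.0002] q~ 
top jar [0.7314 0.0604 0.1044] q~
```

View pics/s8.png

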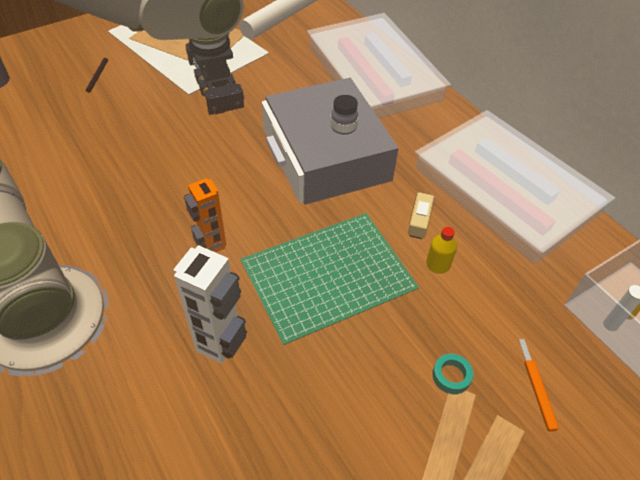

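The drawer at (285,150) is flush shut, the mat is empty and everything else is in place.

```bash
python3 -c "
from bench import arm
print(arm.finish_job())"
```

```text
the job is handed in; nothing more can be done
None
```

The railcar was laid on its wheels on the mat and let go. It was then taken again around its middle and lowered wheels down into the drawer, which is pushed fully shut. The other things on the bench were left where they were, and the job was handed in at about 37 s; no verdict came back.

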